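Refit the hinge pin of a sample reader's cover

ROBOT

A 7-joint arm with a two-finger parallel gripper is mounted at the origin on the work surface. World frame = base frame: x ahead of the robot, y to its left, z up, the work surface at z = 0. Lengths are in mm, angles in rad, forces in N, time in s.
With the tool pointing down it reaches from about 425 to 800 mm from the base axis. Payload 8.3 kg.
Tool frame: the origin (TCP) lies between the finger pads; the fingertips stand 11 mm ahead of it and the grasp point (between the pads) lies 8 mm behind it; z points along the fingers, y is the line along which they close (so a half turn about z gives the same grasp; the last joint's range is limited). The gripper opens to 85 mm and grips with 20 to 120 N. Pads are 22 mm wide; open, the fingers measure 114 mm over their backs; the gripper's body (76 mm by 85 mm) begins 54 mm behind the grasp point. The pads swing forward as they close: fully open they stand 13 mm farther back than shut.
Start: joints at [-1.396, 0.383, 0.016, 1.37, -0.006, 1.388, -0.046], TCP at [147.177, 607.407, 242.279] pointing down, gripper open.
Joint ranges: [-2.95, 2.95], [-0.25, 2.06], [-1.52, 1.56], [0.18, 2.33], [-1.44, 4.58], [0.02, 2.06], [-3.01, 3.01]. Speed limits (rad/s): [2.39, 2.39, 3.01, 3.01, 3.14, 3.14, 3.14].

INTERFACE

Orientations are given as a rotation vector (axis times angle).
In Python, from bench import ctrl, viewer, nets gives the robot as it stands.
- The arm moves only by the tool drive_tool, never from a script. Its argument "plan" is a list of rows, each a list of 6 numbers: the shift along the tool's x, y, z in units of 25 mm (1.0 is 25 mm), then the turn, a rotation vector about the tool's x, y, z in units of 5 degrees (1.0 is 5 degrees). A call has 1 to 20 rows; each row shifts and turns the commanded pose from where the row before left it, along the tool's axes as they then stand; what a row does not reach is not made up. A row lasts 1/10 s, in which the tool goes at most 50 mm and 8.59 degrees, less where a joint would pass 70% of its speed; a pose out of reach is approached as far as the arm can. A call with a number of a shift or a turn outside -1 to 1 is refused whole. A call with a gripper value outside its range is refused whole. "claw" is the closure, from -1 (fully open) to 1 (shut), set as the call begins (left out, the last holds). The fingers move at their own pace and stop on an object; the grip force is fixed at half the most. Time passes only in rows, so rows that do not move let the fingers close. It gives the time, the measured TCP pose, the force, the opening and the grip force at its end, in the units of the state.
- ctrl.get_obs(): the state, without advancing time (a new reading comes with each control period).
- viewer.grab_frame(name): name is "scene" or "top" or "wrist"; returns (picture, depth): 384x512x3 uint8, blue, green, red; 384x512 float32, mm along the optical axis (not along the pixel's ray), 0 where there is no reading.
- viewer.camera_params(name): a dict with "fov_y" (degrees; the focal length in pixels is half the picture's height over the tangent of half this angle, whatever the lens; pixels are square), "cx", "cy" (the principal point, pixels), "k1" (the pictures are not rectified: a ray, as slopes to the right and down, at radius r is drawn at 1 + k1 r^2 times it, then the intrinsics apply), "origin" and "attitude" of the camera in the world. Camera axes: x right, y down, z forward; pixel columns grow to the right and rows downward; lengths in mm; the calibration is good to about 2 mm. A picture is of the moment at which its call begins: read the wrist's pose just before it. camera_params takes no time and is no camera call; for the wrist camera it gives the pose at the moment of the call.
- ctrl.job_done(): hands the job in; it is judged then, once.
Trained networks look in the newest picture that a camera, given by its name, has taken for a name from the list of things; names that differ only in an ending like _2 or _b are one class to them, and where a whole thing is asked for, a point or a joint stands for the part that bears it (a point fixed in the world has none). Each returns a list of dicts, best first, with "score" (0 to 1); they miss things now and then, are a little off and sometimes report something else, mostly with a low value. They report only what shows in the picture. A call takes as long as a camera call.
- nets.boxes_of(camera, query): "box" ([left, top, right, bottom] in pixels, round what is visible of it).
The state is a dict: "time": time; "qpos": joint angles; "qvel": joint speeds; "tau": joint torques, N m; "ee_pos": TCP position; "eef_rot": TCP orientation; "contact_force": force on the tool from outside, world axes, zero at the start; "torque": the same for the moment, N m; "gripper_width": finger opening in mm; "gripper_force": force on a finger pad.
Only numpy, scipy, OpenCV 4.12 (cv2) and the standard library are available. Lean on these libraries where they do the work, as an engineer would, in place of code of your own. Each camera call takes 0.05 s, during which the arm holds its last target. There are 200 camera calls.

TASK

The cover of the reclined bench reader is resting in place with its hinge knuckle between the two knuckles of the reader, but the hinge pin is out. Take the pin from the blue rack and push it down through all three knuckles; then, pressing gently, turn it until its blade finds the hidden slot of the hinge damper and drops in, so that the pin's shoulder sits fully home on the top knuckle. Let go of it and leave the jar, the bottle and the slide box where they are.

Things in the scene. Friction and masses are not known exactly. Their poses are not given: they have to be found in the camera images.
- pin: Steel hinge pin, 157 mm long, about 0.22 kg. Origin: centre of the underside of its shoulder (disc, diameter 32 mm, 5 mm high); z along the pin to its head. Below the shoulder: round shank, diameter 20 mm, to 94 mm below the origin, then a taper to 15 mm at 102 mm, then a blade. It starts upright in the rack's middle hole, hanging by its shoulder.
- pin_head (a point): Middle of the pin's flat wing head, to hold it by: 30 mm wide along the pin's x, 12 mm thick along its y, from 5 to 43 mm above the pin's origin (this point at 24 mm).
- pin_tip (a point): End of the pin's blade, 114 mm below the pin's origin. The blade is 18 mm wide along the pin's x, 4.5 mm thick along its y, 12 mm long, square at the end; it lies in the plane of the wing head. Half a turn makes no difference.
- rack: Fixed blue rack, 100 x 200 mm (x, y), 125 mm high, three 23 mm holes in its top along y, 65 mm apart; the pin hangs in the middle one, the others are empty. Origin: centre of its underside.
- stand: Fixed plinth of the reader, 180 x 220 x 20 mm (x, y, z). Origin: on its underside, midway along y, 100 mm from its -x edge and 80 mm from its +x edge. It carries the reader's reclined head.
- hinge: Reclined head of the reader. Origin: centre of the top knuckle's upper rim, 150 mm above the bench; no part of the reader reaches past it along z. z: the hinge line, up out of the top knuckle, leaning 30 degrees from vertical to the plinth's -x side; x: out of the reader's face (up and to the plinth's +x side); y level. With the pin home the pin's origin lies here, shoulder on the rim, held by its weight.
- knuckles (a point): On the hinge line, 52 mm below the rim. Below the rim lie the top knuckle (0 to 28 mm), the cover's (31 to 71 mm) and the lower one (74 to 104 mm); bores 21.6 mm, outside 40 mm.
- damper (a point): On the hinge line, 104 mm below the rim: upper face of the damper hub, out of sight below the lower knuckle. Slot 22 mm long, 6.3 mm wide, 14 mm deep, up to 46 degrees either way from the hinge body's x (turned about its z), not known. The hub is stiff; rubbing does not turn it. Off the slot the pin stops 10 mm proud; in line within about 7 degrees the blade drops in.
- cover: Loose cover, about 0.35 kg: panel 130 x 98 x 10 mm lying on the reclined face on a ledge, with a 40 mm knuckle at its edge. Origin: centre of that knuckle, 51 mm below the rim; axes as the hinge body's. It can shift along y up to 1.5 mm either way, so its bore may start out of line; the pin's taper pushes it into line.
- jar: Bystander: round jar, diameter 80 mm, 85 mm high. Origin: centre of its underside.
- bottle: Bystander: bottle, diameter 60 mm, 150 mm high. Origin: centre of its underside.
- slide_box: Bystander: cardboard box 60 x 80 x 35 mm. Origin: centre of its underside.

How it is judged:
By the outcome, as a careful person would: the job done as asked, in the order asked, and still so for the second after the job is handed in, with the robot touching nothing.
It also fails if it takes over 64 s, if anything falls off the work surface, if the arm or the gripper's body presses on something with over 40 N, if the wrist force passes 120 N, or if a joint passes its speed limit or range.

## Working session

There is one attempt and no reset: what is moved stays moved. The work goes in short steps, Python scripts to look and compute and a tool call to move; the robot and the scene stay as the last step left them, time stands still between calls to the robot, and variables do not carry over. Pictures are saved under pics/ and viewed, at most 10 in all, crops included, and the job is handed in when it is done.

Besides the shell and the picture viewer there is one more tool, called after ">>>" by a JSON object that holds its "fn" and its "kwargs", one argument or row to a line. drive_tool: Moves the arm, as the interface text tells. Shifts and turns lie within -1 to 1; 1 stands for 25 mm of shift or 5 degrees of turn. Its arguments: {"type":"object","properties":{"plan":{"type":"array"},"claw":{"type":"number"}},"required":["plan"]}

```bash
ls; mkdir -p pics
cat > h.py <<'E'
import numpy as np, cv2
from scipy.spatial.transform import Rotation as R
from bench import ctrl, viewer, nets
def rotm(a):
    a=np.array(a,float)
    return a if a.shape==(3,3) else (R.from_rotvec(a).as_matrix() if a.shape==(3,) else R.from_quat(a).as_matrix())
def cloud(cam,d,p=None):
    p=p or viewer.camera_params(cam)
    h,w=d.shape; f=h/2/np.tan(np.radians(p['fov_y'])/2)
    u,v=np.meshgrid(np.arange(w),np.arange(h))
    K=np.array([[f,0,p['cx']],[0,f,p['cy']],[0,0,1.]])
    pts=np.stack([u.ravel(),v.ravel()],1).astype(np.float64)[:,None]
    n=((pts[:,0]-[p['cx'],p['cy']])/f); s=n.copy()
    for _ in range(10): s=n/(1+p['k1']*(s**2).sum(1,keepdims=True))
    P=np.c_[s,np.ones(len(s))]*d.ravel()[:,None]
    W=P@rotm(p['attitude']).T+np.array(p['origin'])
    W[d.ravel()<=0]=np.nan
    return W.reshape(h,w,3)
def proj(cam,X,p=None):
    p=p or viewer.camera_params(cam)
    f=192/np.tan(np.radians(p['fov_y'])/2)
    c=(np.atleast_2d(X)-p['origin'])@rotm(p['attitude']); s=c[:,:2]/c[:,2:]
    s=s*(1+p['k1']*(s**2).sum(1,keepdims=True))
    return s*f+[p['cx'],p['cy']]
E
python3 - <<'E'
from h import *
for c in ['scene','top']:
    im,d=viewer.grab_frame(c); cv2.imwrite(f'pics/{c}0.png',im); np.save(f'{c}0.npy',d)
    print(c,viewer.camera_params(c))
    for q in ['pin','rack','stand','hinge','cover','jar','bottle','slide_box']:
        print(q,[(np.round(b['box']).tolist(),round(b['score'],2)) for b in nets.boxes_of(c,q)][:2])
a=cv2.imread('pics/scene0.png');b=cv2.imread('pics/top0.png')
s=ctrl.get_obs();print(s)
E
```

```text
pics
scene {'fov_y': 46.125449905734065, 'cx': 251.69414206758503, 'cy': 185.20045768787782, 'k1': -0.04570364193483182, 'origin': array([1095.10342294,  520.25118361,  913.73570862]), 'attitude': array([-1.00227494, -2.49705524,  0.98317705])}
pin [([336.0, 202.0, 355.0, 254.0], 0.82)]
rack [([296.0, 186.0, 399.0, 291.0], 0.65)]
stand [([171.0, 116.0, 266.0, 194.0], 0.57)]
hinge [([182.0, 114.0, 258.0, 181.0], 0.75)]
cover [([186.0, 121.0, 241.0, 168.0], 0.89)]
jar [([193.0, 213.0, 228.0, 260.0], 0.87), ([146.0, 154.0, 172.0, 207.0], 0.72)]
bottle [([144.0, 153.0, 173.0, 208.0], 0.6)]
slide_box [([262.0, 285.0, 306.0, 329.0], 0.72)]
top {'fov_y': 52.247094642372026, 'cx': 252.15125595554653, 'cy': 186.1234635619298, 'k1': -0.009999265832928166, 'origin': array([439.21876226,  -6.80669113, 941.80821979]), 'attitude': array([-2.08929131,  2.13414109, -0.18222772])}
pin [([105.0, 205.0, 210.0, 262.0], 0.67), ([145.0, 223.0, 165.0, 240.0], 0.54)]
rack [([103.0, 205.0, 214.0, 260.0], 0.57)]
stand [([294.0, 183.0, 412.0, 282.0], 0.63)]
hinge [([306.0, 194.0, 417.0, 272.0], 0.77)]
cover [(
[... 237 characters left out ...]
ay([-1.39589089,  0.38336283,  0.01639544,  1.37008768, -0.00630236,
        1.38818086, -0.04651294]), 'qvel': array([-8.21963431e-05,  1.31806414e-03,  9.28574938e-04, -5.96930191e-04,
        1.24840259e-04,  6.52844487e-06,  9.24493409e-04]), 'tau': array([ 8.73262034e-04, -6.27320838e+01,  8.43138993e-01, -3.72088730e+01,
        1.65006652e-02,  2.74698388e-03, -1.57482663e-05]), 'ee_pos': array([147.18149444, 607.41803365, 242.30809044]), 'eef_rot': array([-3.72598904e-01, -3.11935423e+00, -2.52279459e-05]), 'contact_force': array([-0.32708593,  0.46644846, -0.19021597]), 'torque': array([ 0.03902231,  0.01571597, -0.01174319]), 'gripper_force': 0.0, 'gripper_width': 85.1652611666934}
```

View pics/scene0.png

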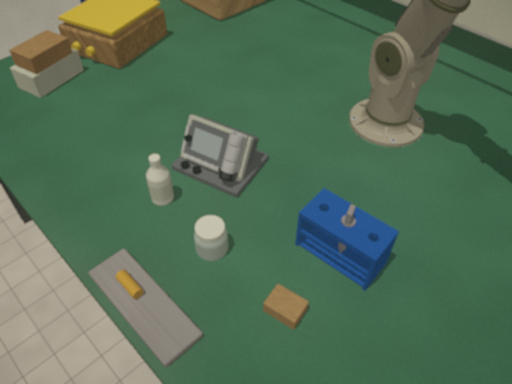

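View pics/top0.png

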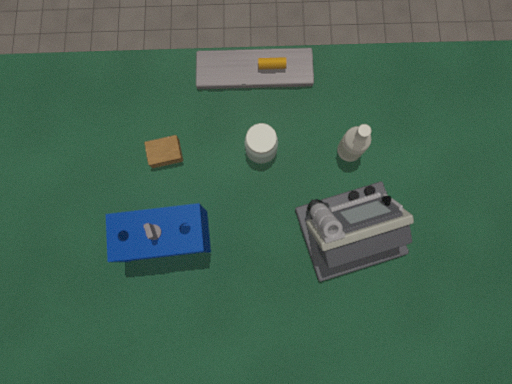

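Run:
```python
from h import *
C={c:cloud(c,np.load(f'{c}0.npy')) for c in ['scene','top']}
for c in C: print(c,'bench z',np.nanmedian(C[c][...,2]))
for c in C:
    W=C[c].reshape(-1,3)
    # rack top
    m=(abs(W[:,2]-125)<6)&(W[:,1]>100)
    (x,y),(a,b),t=cv2.minAreaRect(W[m][:,:2].astype(np.float32)); print(c,'rack',x,y,a,b,t,np.median(W[m][:,2]),m.sum())
    m2=(W[:,2]>150)&(np.hypot(W[:,0]-x,W[:,1]-y)<60)
    print(' pin',np.c_[np.nanmin(W[m2],0),np.nanmax(W[m2],0)].round(1).tolist(),W[m2].mean(0),m2.sum())
    if m2.sum()>5: print(cv2.minAreaRect(W[m2][:,:2].astype(np.float32)))
    # plinth
    m=(abs(W[:,2]-20)<4)&(W[:,1]<-20)&(W[:,1]>-450)
    r=cv2.minAreaRect(W[m][:,:2].astype(np.float32)); print(' plinth',r,m.sum())
    m=(W[:,2]>5)&(W[:,1]<-20)&(W[:,1]>-420)&(W[:,0]<480)&(W[:,0]>200)
    r=cv2.minAreaRect(W[m][:,:2].astype(np.float32)); print(' plinth+',r,m.sum())
    print(' hinge zmax',np.sort(W[m][:,2])[-5:], W[m][np.argsort(W[m][:,2])[-5:]].round())
T=C['top'];
for u,v in [(332,230),(324,221),(318,210),(340,230),(324,232),(332,222),(332,238)]: print(u,v,T[v,u].round(1))
for u,v in [(152,230),(123,235),(185,228)]: print(u,v,T[v,u].round(1))
im=cv2.imread('pics/top0.png')
a=cv2.resize(im[170:290,280:430],None,fx=4.0,fy=4.0,interpolation=cv2.INTER_CUBIC);cv2.imwrite('pics/topc.png',a)
```

```text
scene bench z -0.10112244196886877
top bench z -0.17014324671356462
scene rack 505.4877624511719 217.58456420898438 105.45892333984375 201.67398071289062 6.426955223083496 124.56266293456281 3046
 pin [[490.9, 520.7], [208.3, 227.9], [150.7, 169.7]] [508.91552887 220.26862986 163.79213655] 90
((506.18975830078125, 218.76419067382812), (30.323904037475586, 11.924705505371094), 20.958158493041992)
 plinth ((484.41522216796875, -162.7584686279297), (992.4993286132812, 285.3709411621094), 0.008089674636721611) 2769
 plinth+ ((408.54815673828125, -154.1985626220703), (152.77923583984375, 331.7076721191406), 47.49656295776367) 544
 hinge zmax [131.96396899 134.12651337 135.43458263 135.87721326 139.04677834] [[ 473. -136.  132.]
 [ 479. -133.  134.]
 [ 477. -128.  135.]
 [ 476. -144.  136.]
 [ 480. -136.  139.]]
top rack 504.69732666015625 216.04147338867188 100.48696899414062 201.95860290527344 5.482619762420654 124.62844600386222 4241
 pin [[490.1, 519.7], [205.3, 224.6], [151.5, 171.0]] [504.10545407 213.75561857 164.92925572] 120
((504.5177001953125, 215.4189910888672), (29.935508728027344, 12.681354522705078), 22.04206657409668)
 plinth ((698.3432006835938, -140.33750915527344), (611.0303344726562, 236.33987426757812), 22.815895080566406) 3498
 plinth+ ((352.28460693359375, -204.57693481445312), (362.4670104980469, 261.80364990234375), 87.92283630371094) 2753
 hinge zmax [140.69336666 140.72566198 141.05728559 141.27186776 141.47638172] [[ 478. -148.  141.]
 [ 474. -139.  141.]
 [ 478. -142.  141.]
 [ 476. -143.  141.]
 [ 478. -140.  141.]]
332 230 [ 501.3 -155.4  127.5]
324 221 [ 518.9 -137.7  141.4]
318 210 [ 547.7 -133.5   95.3]
340 230 [ 499.3 -167.5  149.1]
324 232 [ 495.9 -135.1  150. ]
332 222 [ 514.6 -150.2  161.3]
332 238 [ 484.1 -151.8  142.5]
152 230 [506.4 209.8 159.1]
123 235 [506.3 309.4  41.5]
185 228 [522.8 173.1   4.4]
```

View pics/topc.png

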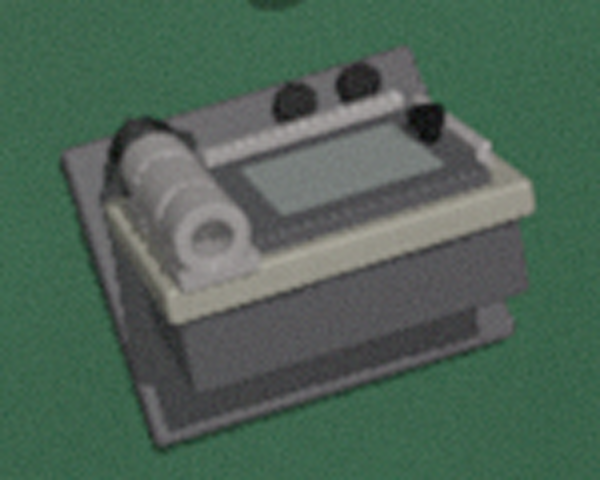

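The top view crop shows the top knuckle's rim centred near (332.6, 229.1) in full-frame pixels, and the plinth corners are clear. Next I work out the plinth yaw and the hinge pose.

```bash
cat >> h.py <<'E'
def ray(cam,uv,z,p=None):
    p=p or viewer.camera_params(cam)
    f=192/np.tan(np.radians(p['fov_y'])/2); n=(np.array(uv,float)-[p['cx'],p['cy']])/f; s=n.copy()
    for _ in range(10): s=n/(1+p['k1']*(s@s))
    d=rotm(p['attitude'])@np.r_[s,1]; o=np.array(p['origin']); return o+d*(z-o[2])/d[2]
def rel(target,Rt=None):
    """shift (in 25 mm) and turn (in 5 deg) from measured pose to target, in tool axes"""
    s=ctrl.get_obs(); Rc=rotm(s['eef_rot'])
    print('shift/25',(Rc.T@(np.array(target)-s['ee_pos'])/25).round(3),'t',s['time'])
    if Rt is not None: print('turn/5deg',(R.from_matrix(Rc.T@Rt).as_rotvec(degrees=True)/5).round(3),' shift after turn/25',(Rt.T@(np.array(target)-s['ee_pos'])/25).round(3))
E
python3 - <<'E'
from h import *
c=[(65,155),(405,50),(515,330),(160,445)]
P=np.array([ray('top',(280+(u+.5)/4-.5,170+(v+.5)/4-.5),20) for u,v in c]);print(P.round(1))
for i in range(4):
    d=P[(i+1)%4]-P[i];print(np.linalg.norm(d).round(1),np.degrees(np.arctan2(d[1],d[0])).round(1))
print('centre',P.mean(0))
print('rim',ray('top',(332.6,229.1),150))
for h in [ray('top',(123,235),125),ray('top',(185,228),125),ray('top',(152,230),168)]: print(h)
p=viewer.camera_params('wrist');print(p, rotm(p['attitude']).round(3))
s=ctrl.get_obs(); Rc=rotm(s['eef_rot']); print('cam in tool',Rc.T@(p['origin']-s['ee_pos']),(Rc.T@rotm(p['attitude'])).round(3))
E
```

```text
[[ 562.3  -92.8   20. ]
 [ 620.9 -298.    20. ]
 [ 454.9 -347.8   20. ]
 [ 394.3 -140.2   20. ]]
213.4 -74.1
173.4 -163.3
216.2 106.3
174.6 15.8
centre [ 508.10957158 -219.70476407   20.        ]
rim [ 501.38444749 -152.62287536  150.        ]
[500.12537923 280.09714191 125.        ]
[512.08724987 149.94093089 125.        ]
[505.64074691 207.38009547 168.        ]
{'fov_y': 61.632566879484806, 'cx': 256.0617633821676, 'cy': 197.28167283086057, 'k1': 0.0072238737405554785, 'origin': array([ 75.48464903, 624.35827497, 374.36084674]), 'attitude': array([2.27770978, 1.7921654 , 0.26548164])} [[ 0.235  0.93   0.282]
 [ 0.972 -0.225 -0.068]
 [-0.     0.29  -0.957]]
cam in tool [  73.67841215   -0.42232635 -132.04791967] [[ 0.    -0.957 -0.29 ]
 [ 1.     0.    -0.   ]
 [ 0.    -0.29   0.957]]
```

>>> {"fn": "drive_tool", "kwargs": {
  "plan": [
    [-0.88, -0.59, -0.1, 0, 0, 0],
    [-0.88, -0.59, -0.1, 0, 0, 0],
    [-0.88, -0.59, -0.1, 0, 0, 0],
    [-0.88, -0.59, -0.1, 0, 0, 0],
    [-0.88, -0.59, -0.1, 0, 0, 0],
    [-0.88, -0.59, -0.1, 0, 0, 0],
    [-0.88, -0.59, -0.1, 0, 0, 0],
    [-0.88, -0.59, -0.1, 0, 0, 0],
    [-0.88, -0.59, -0.1, 0, 0, 0],
    [-0.88, -0.59, -0.1, 0, 0, 0],
    [-0.88, -0.59, -0.1, 0, 0, 0],
    [-0.88, -0.59, -0.1, 0, 0, 0],
    [-0.88, -0.59, -0.1, 0, 0, 0],
    [-0.88, -0.59, -0.1, 0, 0, 0],
    [-0.88, -0.59, -0.1, 0, 0, 0],
    [-0.88, -0.59, -0.1, 0, 0, 0],
    [-0.88, -0.59, -0.1, 0, 0, 0],
    [-0.88, -0.59, -0.1, 0, 0, 0],
    [-0.88, -0.59, -0.1, 0, 0, 0],
    [-0.88, -0.59, -0.1, 0, 0, 0]
  ],
  "claw": -0.3
}}

```text
time: 2.9
ee_pos: [505.9, 216.3, 292.6]
eef_rot: [0.372, 3.119, 0.0]
contact_force: [0.4, -0.5, 0.3]
gripper_width: 55.8
gripper_force: 0.0
```

>>> {"fn": "drive_tool", "kwargs": {
  "plan": [
    [0, 0, 0, 0, 0, 1],
    [0, 0, 0, 0, 0, 1],
    [0, 0, 0, 0, 0, 1],
    [0, 0, 0, 0, 0, 1],
    [0, 0, 0, 0, 0, 1],
    [0, 0, 0, 0, 0, 1],
    [0, 0, 0, 0, 0, 1],
    [0, 0, 0, 0, 0, 1],
    [0, 0, 0, 0, 0, 1],
    [0, 0, 0, 0, 0, 1],
    [0, 0, 0, 0, 0, 1],
    [0, 0, 0, 0, 0, 1],
    [0, 0, 0, 0, 0, 1],
    [0, 0, 0, 0, 0, 1],
    [0, 0, 0, 0, 0, 1],
    [0, 0, 0, 0, 0, 1],
    [0, 0, 0, 0, 0, 1],
    [0, 0, 0, 0, 0, 1],
    [0, 0, 0, 0, 0, 1],
    [0, 0, 0, 0, 0, 1]
  ]
}}

```text
time: 4.9
ee_pos: [505.3, 217.1, 292.4]
eef_rot: [-2.632, -1.715, -0.0]
contact_force: [0.7, 0.5, -0.0]
gripper_width: 55.2
gripper_force: 0.0
```

>>> {"fn": "drive_tool", "kwargs": {
  "plan": [
    [0, 0, 0, 0, 0, 1],
    [0, 0, 0, 0, 0, 1],
    [0, 0, 0, 0, 0, 1],
    [0, 0, 0, 0, 0, 1],
    [0, 0, 0, 0, 0, 1],
    [0, 0, 0, 0, 0, 1],
    [0, 0, 0, 0, 0, 1],
    [0, 0, 0, 0, 0, 1],
    [0, 0, 0, 0, 0, 1],
    [0, 0, 0, 0, 0, 0],
    [0, 0, 0, 0, 0, 0]
  ]
}}

```text
time: 6.0
ee_pos: [505.3, 217.2, 292.3]
eef_rot: [-3.086, -0.587, -0.0]
contact_force: [0.5, -0.4, -0.2]
gripper_width: 55.4
gripper_force: 0.0
```

```bash
cat > pin.py <<'E'
from h import *
import sys
s=ctrl.get_obs();p=viewer.camera_params('wrist');im,d=viewer.grab_frame('wrist')
n=sys.argv[1];cv2.imwrite(f'pics/{n}.png',im);np.save(n+'.npy',d)
W=cloud('wrist',d,p);V=W.reshape(-1,3)
b=nets.boxes_of('wrist','pin');print([(np.round(q['box']),q['score']) for q in b])
m=(abs(V[:,2]-168)<6)&(np.hypot(V[:,0]-505,V[:,1]-216)<30)
print('head top',m.sum(),V[m].mean(0).round(1),cv2.minAreaRect(V[m][:,:2].astype(np.float32)))
m=(abs(V[:,2]-130)<3)&(np.hypot(V[:,0]-505,V[:,1]-216)<22)
print('shoulder',m.sum(),cv2.minEnclosingCircle(V[m][:,:2].astype(np.float32)))
print(s['time'],s['ee_pos'],s['qpos'].round(2),s['gripper_width'],rotm(s['eef_rot']).round(3))
E
python3 pin.py w1
```

```text
[]
head top 493 [506.  215.5 168.1] ((505.3670959472656, 215.25003051757812), (29.622652053833008, 10.985745429992676), 21.434236526489258)
shoulder 458 ((506.431640625, 218.83067321777344), 19.742780685424805)
6.0 [505.27221195 217.15900375 292.34214623] [-1.    0.22  0.65  1.52 -0.13  1.45 -1.54] 55.442539646449944 [[ 0.93   0.367 -0.   ]
 [ 0.367 -0.93   0.   ]
 [ 0.    -0.    -1.   ]]
```

View pics/w1.png

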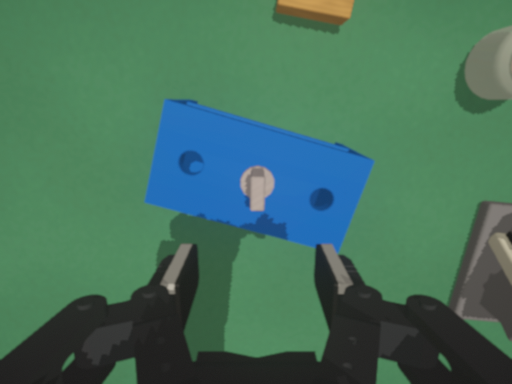

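The wrist view shows the wing head at about (258, 190), aligned with the gripper and midway between the fingers at (185, 270) and (330, 270). The measured head is at (505.4, 215.3), yaw 21.4°, top at 168, which matches what is expected. I go down and grip.

>>> {"fn": "drive_tool", "kwargs": {
  "plan": [
    [-0.02, 0.07, 0.65, 0, 0, 0],
    [0, 0, 0.65, 0, 0, 0],
    [0, 0, 0.65, 0, 0, 0],
    [0, 0, 0.65, 0, 0, 0],
    [0, 0, 0.65, 0, 0, 0],
    [0, 0, 0.65, 0, 0, 0],
    [0, 0, 0.65, 0, 0, 0],
    [0, 0, 0.65, 0, 0, 0],
    [0, 0, 0.4, 0, 0, 0],
    [0, 0, 0.25, 0, 0, 0],
    [0, 0, 0, 0, 0, 0]
  ]
}}

```text
time: 7.2
ee_pos: [505.2, 215.1, 145.5]
eef_rot: [3.086, 0.583, -0.002]
contact_force: [0.1, 0.7, -0.2]
gripper_width: 55.5
gripper_force: 0.0
```

>>> {"fn": "drive_tool", "kwargs": {
  "plan": [
    [0, 0, 0, 0, 0, 0],
    [0, 0, 0, 0, 0, 0],
    [0, 0, 0, 0, 0, 0],
    [0, 0, 0, 0, 0, 0],
    [0, 0, 0, 0, 0, 0],
    [0, 0, 0, 0, 0, 0],
    [0, 0, 0, 0, 0, 0]
  ],
  "claw": 1
}}

```text
time: 7.9
ee_pos: [505.8, 215.5, 146.7]
eef_rot: [-3.087, -0.583, -0.001]
contact_force: [-1.1, 0.4, 4.4]
gripper_width: 11.1
gripper_force: 58.8
```

The grip holds (width 11, 59 N). I lift the pin clear and carry it to the reader.

>>> {"fn": "drive_tool", "kwargs": {
  "plan": [
    [0, 0, -0.5, 0, 0, 0],
    [0, 0, -1, 0, 0, 0],
    [0, 0, -1, 0, 0, 0],
    [0, 0, -1, 0, 0, 0],
    [0, 0, -1, 0, 0, 0],
    [0, 0, -1, 0, 0, 0],
    [0, 0, -1, 0, 0, 0],
    [0, 0, -0.2, 0, 0, 0]
  ]
}}

```text
time: 8.7
ee_pos: [506.5, 215.2, 316.8]
eef_rot: [-3.086, -0.582, -0.006]
contact_force: [-0.4, 0.2, -1.7]
gripper_width: 11.1
gripper_force: 59.3
```

>>> {"fn": "drive_tool", "kwargs": {
  "plan": [
    [-0.54, 0.83, 0, 0, 0, 0],
    [-0.54, 0.83, 0, 0, 0, 0],
    [-0.54, 0.83, 0, 0, 0, 0],
    [-0.54, 0.83, 0, 0, 0, 0],
    [-0.54, 0.83, 0, 0, 0, 0],
    [-0.54, 0.83, 0, 0, 0, 0],
    [-0.54, 0.83, 0, 0, 0, 0],
    [-0.54, 0.83, 0, 0, 0, 0],
    [-0.54, 0.83, 0, 0, 0, 0],
    [-0.54, 0.83, 0, 0, 0, 0],
    [-0.54, 0.83, 0, 0, 0, 0],
    [-0.54, 0.83, 0, 0, 0, 0],
    [-0.54, 0.83, 0, 0, 0, 0],
    [-0.54, 0.83, 0, 0, 0, 0],
    [-0.54, 0.83, 0, 0, 0, 0],
    [-0.54, 0.83, 0, 0, 0, 0]
  ]
}}

```text
time: 10.3
ee_pos: [424.5, -173.9, 313.1]
eef_rot: [-3.087, -0.582, 0.001]
contact_force: [0.9, 0.0, -2.6]
gripper_width: 10.9
gripper_force: 59.2
```

>>> {"fn": "drive_tool", "kwargs": {
  "plan": [
    [0, 0, 0, 0, 0, 1],
    [0, 0, 0, 0, 1, 0],
    [0, 0, 0, 0, 1, 0],
    [0, 0, 0, 0, 1, 0],
    [0, 0, 0, 0, 1, 0],
    [0, 0, 0, 0, 1, 0],
    [0, 0, 0, 0, 1, 0],
    [0, 0, 0, 0, 0, 0],
    [0, 0, 0, 0, 0, 0]
  ]
}}

```text
time: 11.2
ee_pos: [423.0, -172.0, 314.1]
eef_rot: [-2.993, -0.433, -0.576]
contact_force: [0.4, 0.0, -1.8]
gripper_width: 11.0
gripper_force: 60.6
```

```bash
cat > hinge.py <<'E'
from h import *
H0=np.array([501.4,-152.6,150]);yaw=np.radians(16.0)
Rh=R.from_euler('z',yaw).as_matrix()@R.from_euler('y',-30,degrees=True).as_matrix()  # hinge axes in columns
def Rtool(phi): # tool z=-hz, tool x = pin x at phi
    return Rh@R.from_euler('z',phi,degrees=True).as_matrix()@np.diag([1,-1,-1.])
def tcp(H,prou): return H+Rh[:,2]*(21+prou)
E
python3 - <<'E'
from hinge import *
s=ctrl.get_obs();p=viewer.camera_params('wrist');im,d=viewer.grab_frame('wrist')
cv2.imwrite('pics/w2.png',im);np.save('w2.npy',d);np.save('w2p.npy',np.array([p,dict(s)],dtype=object),allow_pickle=True)
print(Rh.round(3)); print(s['qpos'].round(2),s['ee_pos'])
rel(tcp(H0,140),Rtool(0))
E
```

```text
[[ 0.832 -0.276 -0.481]
 [ 0.239  0.961 -0.138]
 [ 0.5    0.     0.866]]
[ 0.02 -0.25  0.41  1.92 -0.17  1.17 -0.8 ] [ 422.99347168 -172.04839491  314.09887216]
shift/25 [-0.404  0.162  0.911] t 11.25
turn/5deg [-0.147  1.622  0.089]  shift after turn/25 [-0.527  0.154  0.847]
```

View pics/w2.png

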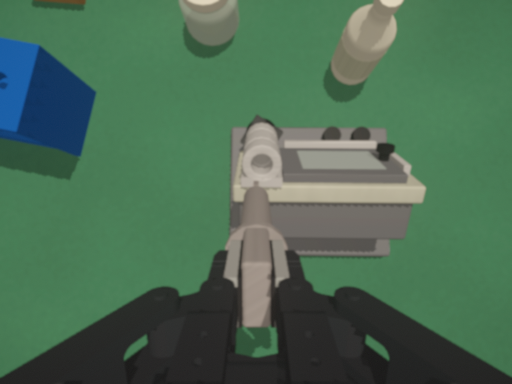

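The wrist view shows the rim's bore near (262, 162), the pin held straight with its tip near (257, 190), and the cover knuckle seated above the lower one. Joint 2 is at its limit, so the tilt is 8° short. I will measure the rim from the depth and finish the tilt lower down.

Run:
```python
from hinge import *
p,s=np.load('w2p.npy',allow_pickle=True); d=np.load('w2.npy'); im=cv2.imread('pics/w2.png')
print('rim ray',ray('wrist',(262,162),150,p), 'H0 px',proj('wrist',H0,p))
W=cloud('wrist',d,p).reshape(-1,3)
L=(W-H0)@Rh
m=(abs(L[:,2])<3)&(np.hypot(L[:,0],L[:,1])<26)
c=L[m];print(m.sum(),c.mean(0),cv2.minEnclosingCircle(c[:,:2].astype(np.float32)))
# cylinder of knuckles: points below rim, upper side; fit axis offset+direction
m=(L[:,2]<-4)&(L[:,2]>-100)&(abs(L[:,1])<22)&(L[:,0]>5)&(L[:,0]<25)
from scipy.optimize import least_squares
q=L[m]
f=lambda a:np.hypot(q[:,0]-a[0]-a[2]*q[:,2],q[:,1]-a[1]-a[3]*q[:,2])-20
r=least_squares(f,np.zeros(4),loss='soft_l1');print('cyl',m.sum(),r.x.round(3),'res',np.median(abs(r.fun)))
# same with top/scene clouds
for cam in ['top','scene']:
    L2=(cloud(cam,np.load(cam+'0.npy')).reshape(-1,3)-H0)@Rh
    m=(L2[:,2]<-4)&(L2[:,2]>-100)&(abs(L2[:,1])<22)&(L2[:,0]>5)&(L2[:,0]<25); q=L2[m]
    r=least_squares(f,np.zeros(4),loss='soft_l1');print(cam,m.sum(),r.x.round(3),np.median(abs(r.fun)))
# pin in tool frame
T=(W-s['ee_pos'])@rotm(s['eef_rot'])
m=(abs(T[:,0])<14)&(abs(T[:,1])<14)&(T[:,2]>30)&(T[:,2]<140);q=T[m]
f2=lambda a:np.hypot(q[:,0]-a[0]-a[2]*(q[:,2]-21),q[:,1]-a[1]-a[3]*(q[:,2]-21))-10
mm=q[:,2]<110;q=q[mm];r=least_squares(f2,np.zeros(4),loss='soft_l1');print('pin axis in tool',mm.sum(),r.x.round(3),np.median(abs(r.fun)), 'tip z',np.percentile(T[m][:,2],99))
a=cv2.resize(im[130:230,200:320],None,fx=5,fy=5,interpolation=cv2.INTER_CUBIC);cv2.imwrite('pics/w2c.png',a)
```

```text
rim ray [ 503.3190452  -153.51246795  150.        ] H0 px [[260.56487841 163.57740501]]
1067 [-3.18823078 -1.1243368   0.67041737] ((-4.181567668914795, -0.4460402727127075), 23.481996536254883)
cyl 651 [-1.118e+00 -1.277e+00 -0.000e+00  1.000e-03] res 0.16024513079269553
top 344 [-2.056e+00 -5.710e-01  3.000e-03  2.000e-03] 0.44364222085483185
scene 461 [-0.773  1.665  0.002  0.003] 1.1772970931904219
pin axis in tool 882 [-0.983  0.613 -0.002 -0.   ] 0.1251541319441074 tip z 129.09309866569438
```

View pics/w2c.png

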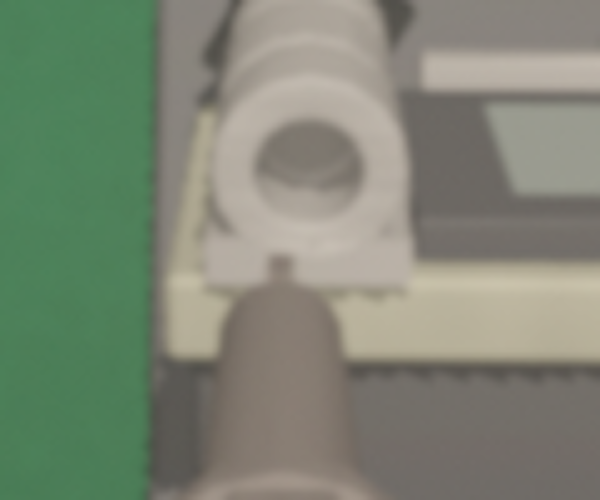

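```bash
cat >> hinge.py <<'E'
H=H0+Rh@[-1.1,-1.3,0]; off=np.array([-1.0,0.6,0])
def goal(prou,phi=0,dl=(0,0)):
    Rt=Rtool(phi); return H+Rh@np.r_[dl,21+prou]-Rt@off, Rt
def status(H=None):
    H=globals()['H'] if H is None else H
    s=ctrl.get_obs();Rc=rotm(s['eef_rot']);o=s['ee_pos']+Rc@(off+[0,0,21]);t=s['ee_pos']+Rc@(off+[0,0,135])
    Fh=Rh.T@s['contact_force']
    x=Rh.T@Rc[:,0]
    print('t',round(s['time'],2),'origin',(Rh.T@(o-H)).round(1),'tip',(Rh.T@(t-H)).round(1),'phi',np.degrees(np.arctan2(x[1],x[0])).round(1),'tilt err',np.degrees(np.arccos(min(1,-Rc[:,2]@Rh[:,2]))).round(2),'F hinge',Fh.round(1),'q',s['qpos'].round(2),'w',round(s['gripper_width'],1))
E
python3 - <<'E'
from hinge import *
status()
for pr in (130,124): rel(*goal(pr))
from scipy.optimize import least_squares
p,s=np.load('w2p.npy',allow_pickle=True); d=np.load('w2.npy')
L=(cloud('wrist',d,p).reshape(-1,3)-H0)@Rh
for lo,hi in [(-27,-2),(-70,-32),(-102,-76)]:
    m=(L[:,2]<hi)&(L[:,2]>lo)&(abs(L[:,1])<21)&(L[:,0]>5)&(L[:,0]<24);q=L[m]
    r=least_squares(lambda a:np.hypot(q[:,0]-a[0],q[:,1]-a[1])-20,np.zeros(2),loss='soft_l1');print(m.sum(),r.x.round(2))
E
```

```text
t 11.25 origin [ 10.3   4.8 161.5] tip [-5.8  6.2 48.7] phi 0.5 tilt err 8.14 F hinge [-1.1 -0.5 -1. ] q [ 0.02 -0.25  0.41  1.92 -0.17  1.17 -0.8 ] w 11.4
shift/25 [-0.352  0.195  1.307] t 11.25
turn/5deg [-0.147  1.622  0.089]  shift after turn/25 [-0.531  0.182  1.247]
shift/25 [-0.318  0.198  1.545] t 11.25
turn/5deg [-0.147  1.622  0.089]  shift after turn/25 [-0.531  0.182  1.487]
212 [-1.06 -1.34]
246 [-1.02 -1.21]
138 [-0.96 -1.49]
```

>>> {"fn": "drive_tool", "kwargs": {
  "plan": [
    [0, 0.1, 0.6, 0, 0, 0],
    [-0.1, 0.1, 0.6, -0.05, 0.6, 0.03],
    [-0.2, 0, 0.1, -0.05, 0.6, 0.03],
    [-0.15, 0, 0, -0.05, 0.42, 0.03],
    [0, 0, 0, 0, 0, 0],
    [0, 0, 0, 0, 0, 0]
  ]
}}

```text
time: 11.85
ee_pos: [428.0, -174.0, 280.2]
eef_rot: [-2.939, -0.416, -0.781]
contact_force: [0.1, 0.8, -1.4]
gripper_width: 11.4
gripper_force: 60.6
```

Run:
```python
from hinge import *
status(); rel(*goal(124))
```

```text
t 11.85 origin [ -1.1   0.4 129.9] tip [-1.5  0.5 15.9] phi 0.1 tilt err 0.23 F hinge [-0.5  0.7 -1.3] q [ 0.36 -0.25  0.21  2.06 -0.39  1.01 -0.56] w 11.4
shift/25 [0.041 0.015 0.238] t 11.85
turn/5deg [-0.012  0.045  0.019]  shift after turn/25 [0.04  0.015 0.238]
```

```bash
cat > fit.py <<'E'
from hinge import *
from scipy.optimize import least_squares
s=ctrl.get_obs();p=viewer.camera_params('wrist');im,d=viewer.grab_frame('wrist')
cv2.imwrite('pics/fit%.0f.png'%(100*s['time']),im)
W=cloud('wrist',d,p).reshape(-1,3);L=(W-H)@Rh
m=(L[:,2]<-2)&(L[:,2]>-27)&(abs(L[:,1])<21)&(L[:,0]>5)&(L[:,0]<24);q=L[m]
r=least_squares(lambda a:np.hypot(q[:,0]-a[0],q[:,1]-a[1])-20,np.zeros(2),loss='soft_l1');print('knuckle vs H',m.sum(),r.x.round(2),np.median(abs(r.fun)))
T=(W-s['ee_pos'])@rotm(s['eef_rot'])
m=(np.hypot(T[:,0],T[:,1])<13)&(T[:,2]>40)&(T[:,2]<110);q=T[m]
r=least_squares(lambda a:np.hypot(q[:,0]-a[0]-a[2]*(q[:,2]-80),q[:,1]-a[1]-a[3]*(q[:,2]-80))-10,np.zeros(4),loss='soft_l1');print('pin in tool',m.sum(),r.x.round(4),np.median(abs(r.fun)))
status();rel(*goal(124))
E
python3 fit.py
```

```text
knuckle vs H 163 [0.07 0.04] 0.11574818779304508
pin in tool 847 [-1.0354e+00  5.7890e-01 -1.5000e-03 -2.0000e-04] 0.13137368957250928
t 11.9 origin [ -0.4   0.8 129.9] tip [-0.8  1.  15.9] phi 0.2 tilt err 0.22 F hinge [ 0.  -0.4 -1.4] q [ 0.36 -0.25  0.21  2.06 -0.39  1.01 -0.56] w 11.3
shift/25 [0.014 0.033 0.234] t 11.9
turn/5deg [-0.02   0.039  0.037]  shift after turn/25 [0.014 0.032 0.234]
```

>>> {"fn": "drive_tool", "kwargs": {
  "plan": [
    [0, 0, 0, 0, 0, 1],
    [0, 0, 0, 0, 0, 1],
    [0, 0, 0, 0, 0, 1],
    [0, 0, 0, 0, 0, 1],
    [0, 0, 0, 0, 0, 1],
    [0, 0, 0, 0, 0, 1],
    [0, 0, 0, 0, 0, 1],
    [0, 0, 0, 0, 0, 1],
    [0, 0, 0, 0, 0, 1],
    [0, 0, 0, 0, 0, 0.5],
    [0, 0, 0, 0, 0, 0],
    [0, 0, 0, 0, 0, 0]
  ]
}}

```text
time: 13.1
ee_pos: [428.6, -172.9, 280.3]
eef_rot: [-2.695, 0.751, -0.634]
contact_force: [0.4, 0.0, -1.9]
gripper_width: 11.1
gripper_force: 60.6
```

```bash
python3 fit.py; python3 -c "
from hinge import *
rel(*goal(124,-48))"
```

```text
knuckle vs H 135 [-0.36  0.16] 0.14344150554422797
pin in tool 847 [-7.703e-01  3.457e-01 -1.000e-03 -7.000e-04] 0.1257715629649283
t 13.15 origin [ -0.6   2.  129.7] tip [-0.9  2.2 15.7] phi -47.2 tilt err 0.19 F hinge [-1.   0.5 -1.2] q [ 0.49 -0.24  0.1   2.06 -0.43  1.02 -1.35] w 11.2
shift/25 [0.043 0.015 0.227] t 13.15
turn/5deg [-0.01   0.038 -9.446]  shift after turn/25 [0.018 0.041 0.227]
shift/25 [0.074 0.037 0.227] t 13.15
turn/5deg [0.006 0.038 0.154]  shift after turn/25 [0.074 0.036 0.227]
```

```bash
cat > al.py <<'E'
from hinge import *
from scipy.optimize import least_squares
def once():
    s=ctrl.get_obs();p=viewer.camera_params('wrist');im,d=viewer.grab_frame('wrist')
    W=cloud('wrist',d,p).reshape(-1,3);L=(W-H)@Rh
    m=(L[:,2]<-2)&(L[:,2]>-70)&(abs(L[:,1])<21)&(L[:,0]>5)&(L[:,0]<24);q=L[m]
    r=least_squares(lambda a:np.hypot(q[:,0]-a[0],q[:,1]-a[1])-20,np.zeros(2),loss='soft_l1').x
    m=(np.hypot(L[:,0],L[:,1])<14)&(L[:,2]>38)&(L[:,2]<108);q=L[m]
    a=least_squares(lambda a:np.hypot(q[:,0]-a[0]-a[2]*(q[:,2]-70),q[:,1]-a[1]-a[3]*(q[:,2]-70))-10,np.zeros(4),loss='soft_l1').x
    mid=a[:2]-r; tip=mid+a[2:]*(16-70)
    return np.r_[mid,tip,a[2:]*57.3]
D=np.array([once() for _ in range(3)]);print('pin-knuckle (hinge x,y) mid,tip, slope deg\n',D.round(2));e=D.mean(0)
Rt=rotm(ctrl.get_obs()['eef_rot'])
print('shift to make tip align, tool units',(Rt.T@Rh@np.r_[-e[2:4],0]/25).round(3));status()
E
python3 al.py
```

```text
pin-knuckle (hinge x,y) mid,tip, slope deg
 [[-0.12  1.68 -0.27  1.83  0.16 -0.16]
 [-0.37  1.43 -0.51  1.62  0.15 -0.21]
 [-0.56  1.23 -0.68  1.41  0.12 -0.18]]
shift to make tip align, tool units [ 0.061  0.03  -0.   ]
t 13.3 origin [ -1.3   1.4 129.9] tip [-1.6  1.5 15.9] phi -47.4 tilt err 0.16 F hinge [-0.9  0.5 -1.1] q [ 0.49 -0.24  0.1   2.06 -0.44  1.02 -1.35] w 10.9
```

>>> {"fn": "drive_tool", "kwargs": {
  "plan": [
    [0.06, 0.03, 0.1, 0, 0, 0],
    [0, 0, 0.2, 0, 0, 0],
    [0, 0, 0, 0, 0, 0],
    [0, 0, 0, 0, 0, 0]
  ]
}}

```text
time: 13.7
ee_pos: [432.0, -174.8, 273.3]
eef_rot: [-2.694, 0.759, -0.633]
contact_force: [0.1, 0.8, -0.4]
gripper_width: 11.1
gripper_force: 60.6
```

```bash
python3 al.py
```

```text
pin-knuckle (hinge x,y) mid,tip, slope deg
 [[-0.98 -0.94 -1.16 -0.79  0.2  -0.16]
 [-0.81 -1.01 -1.06 -0.88  0.26 -0.14]
 [-0.7  -1.07 -0.89 -0.93  0.2  -0.14]]
shift to make tip align, tool units [ 0.002 -0.054 -0.   ]
t 13.85 origin [ -1.2  -0.7 122.5] tip [-1.5 -0.7  8.5] phi -47.5 tilt err 0.15 F hinge [-1.3  1.2 -1.3] q [ 0.49 -0.23  0.1   2.06 -0.44  1.   -1.35] w 11.1
```

>>> {"fn": "drive_tool", "kwargs": {
  "plan": [
    [0, -0.05, 0, 0, 0, 0],
    [0, 0, 0, 0, 0, 0],
    [0, 0, 0, 0, 0, 0],
    [0, 0, 0, 0, 0, 0],
    [0, 0, 0, 0, 0, 0]
  ]
}}

```text
time: 14.35
ee_pos: [432.7, -173.8, 274.1]
eef_rot: [-2.694, 0.759, -0.634]
contact_force: [-0.1, -0.0, -1.8]
gripper_width: 11.5
gripper_force: 60.6
```

```bash
python3 al.py
```

```text
pin-knuckle (hinge x,y) mid,tip, slope deg
 [[ 0.23 -0.2   0.08 -0.07  0.16 -0.14]
 [ 0.24 -0.19  0.06 -0.05  0.19 -0.15]
 [ 0.21 -0.2   0.07 -0.    0.15 -0.21]]
shift to make tip align, tool units [-0.003  0.001  0.   ]
t 14.5 origin [ -0.3   0.2 122.5] tip [-0.6  0.3  8.5] phi -47.5 tilt err 0.15 F hinge [-1.6 -0.2 -1.7] q [ 0.49 -0.23  0.1   2.06 -0.44  1.   -1.35] w 11.4
```

Aligned to about 0.1 mm. I start the insertion.

>>> {"fn": "drive_tool", "kwargs": {
  "plan": [
    [0, 0, 0.15, 0, 0, 0],
    [0, 0, 0.15, 0, 0, 0],
    [0, 0, 0.15, 0, 0, 0],
    [0, 0, 0.15, 0, 0, 0],
    [0, 0, 0.15, 0, 0, 0],
    [0, 0, 0.15, 0, 0, 0],
    [0, 0, 0, 0, 0, 0]
  ]
}}

```text
time: 15.2
ee_pos: [443.4, -170.3, 253.9]
eef_rot: [-2.694, 0.758, -0.632]
contact_force: [0.6, -1.0, -1.2]
gripper_width: 11.0
gripper_force: 60.6
```

```bash
python3 al.py
```

```text
pin-knuckle (hinge x,y) mid,tip, slope deg
 [[ 0.23 -0.34 -1.39  1.71  1.73 -2.18]
 [ 0.31 -0.5  -1.15  1.25  1.55 -1.85]
 [ 0.43 -0.58 -0.98  1.07  1.5  -1.75]]
shift to make tip align, tool units [ 0.071  0.002 -0.   ]
t 15.35 origin [ -0.3   0.2 100. ] tip [ -0.6   0.3 -14. ] phi -47.5 tilt err 0.15 F hinge [-0.4 -0.2 -0.5] q [ 0.48 -0.2   0.09  2.08 -0.45  0.95 -1.34] w 11.1
```

>>> {"fn": "drive_tool", "kwargs": {
  "plan": [
    [0, 0, 0.15, 0, 0, 0],
    [0, 0, 0.15, 0, 0, 0],
    [0, 0, 0.15, 0, 0, 0],
    [0, 0, 0.15, 0, 0, 0],
    [0, 0, 0.15, 0, 0, 0],
    [0, 0, 0.15, 0, 0, 0],
    [0, 0, 0, 0, 0, 0]
  ]
}}

```text
time: 16.05
ee_pos: [454.2, -167.2, 234.4]
eef_rot: [-2.694, 0.758, -0.632]
contact_force: [0.2, 0.3, -2.0]
gripper_width: 11.1
gripper_force: 60.6
```

```bash
python3 -c "
from hinge import *
status()"
```

```text
t 16.05 origin [-0.7  0.6 76.8] tip [ -1.1   0.8 -37.2] phi -47.5 tilt err 0.21 F hinge [-0.8  0.2 -1.9] q [ 0.47 -0.16  0.08  2.1  -0.47  0.9  -1.33] w 11.1
```

>>> {"fn": "drive_tool", "kwargs": {
  "plan": [
    [0, 0, 0.15, 0, 0, 0],
    [0, 0, 0.15, 0, 0, 0],
    [0, 0, 0.15, 0, 0, 0],
    [0, 0, 0.15, 0, 0, 0],
    [0, 0, 0.15, 0, 0, 0],
    [0, 0, 0.15, 0, 0, 0],
    [0, 0, 0, 0, 0, 0]
  ]
}}

```text
time: 16.75
ee_pos: [464.9, -164.2, 214.9]
eef_rot: [-2.694, 0.758, -0.633]
contact_force: [-0.4, -0.1, -1.2]
gripper_width: 10.9
gripper_force: 60.6
```

```bash
python3 -c "
from hinge import *
status()"
```

```text
t 16.75 origin [-0.8  0.6 54.4] tip [ -1.1   0.8 -59.6] phi -47.5 tilt err 0.2 F hinge [-1.   0.1 -0.9] q [ 0.45 -0.13  0.07  2.11 -0.49  0.84 -1.32] w 10.9
```

>>> {"fn": "drive_tool", "kwargs": {
  "plan": [
    [0, 0, 0.15, 0, 0, 0],
    [0, 0, 0.15, 0, 0, 0],
    [0, 0, 0.15, 0, 0, 0],
    [0, 0, 0.15, 0, 0, 0],
    [0, 0, 0.15, 0, 0, 0],
    [0, 0, 0.15, 0, 0, 0],
    [0, 0, 0.15, 0, 0, 0],
    [0, 0, 0.15, 0, 0, 0],
    [0, 0, 0, 0, 0, 0]
  ]
}}

```text
time: 17.65
ee_pos: [479.3, -160.0, 189.0]
eef_rot: [-2.694, 0.758, -0.633]
contact_force: [0.0, -0.3, -1.5]
gripper_width: 11.1
gripper_force: 60.6
```

```bash
python3 -c "
from hinge import *
status()"
```

```text
t 17.65 origin [-0.8  0.6 24.4] tip [ -1.2   0.8 -89.6] phi -47.5 tilt err 0.2 F hinge [-0.8 -0.3 -1.3] q [ 0.44 -0.08  0.06  2.13 -0.52  0.77 -1.3 ] w 11.1
```

>>> {"fn": "drive_tool", "kwargs": {
  "plan": [
    [0, 0, 0.12, 0, 0, 0],
    [0, 0, 0.12, 0, 0, 0],
    [0, 0, 0.12, 0, 0, 0],
    [0, 0, 0.08, 0, 0, 0],
    [0, 0, 0.05, 0, 0, 0],
    [0, 0, 0.05, 0, 0, 0],
    [0, 0, 0, 0, 0, 0]
  ]
}}

```text
time: 18.35
ee_pos: [485.8, -158.4, 177.7]
eef_rot: [-2.694, 0.759, -0.634]
contact_force: [0.3, -0.4, -2.2]
gripper_width: 10.7
gripper_force: 60.6
```

```bash
python3 -c "
from hinge import *
status()"
```

```text
t 18.35 origin [-0.6  0.4 11.3] tip [  -0.9    0.5 -102.7] phi -47.5 tilt err 0.16 F hinge [-1.  -0.4 -2. ] q [ 0.43 -0.05  0.06  2.14 -0.53  0.74 -1.29] w 10.7
```

>>> {"fn": "drive_tool", "kwargs": {
  "plan": [
    [0, 0, 0.04, 0, 0, 0],
    [0, 0, 0.04, 0, 0, 0],
    [0, 0, 0, 0, 0, 0]
  ]
}}

```text
time: 18.65
ee_pos: [486.8, -158.6, 177.0]
eef_rot: [-2.693, 0.759, -0.636]
contact_force: [-5.7, -0.1, 7.0]
gripper_width: 11.0
gripper_force: 62.5
```

```bash
python3 -c "
from hinge import *
status()"
```

```text
t 18.65 origin [-0.2 -0.2 10.2] tip [  -0.4   -0.2 -103.8] phi -47.5 tilt err 0.1 F hinge [-1.3  1.4  8.8] q [ 0.43 -0.05  0.06  2.14 -0.54  0.74 -1.29] w 11.0
```

Contact is 10 mm proud with about 9 N, as expected off the slot. I press a little more and sweep in small steps.

>>> {"fn": "drive_tool", "kwargs": {
  "plan": [
    [0, 0, 0.04, 0, 0, -0.8],
    [0, 0, 0, 0, 0, -0.8],
    [0, 0, 0, 0, 0, 0]
  ]
}}

```text
time: 18.95
ee_pos: [487.4, -158.0, 175.5]
eef_rot: [-2.765, 0.572, -0.667]
contact_force: [-0.9, 0.5, -0.9]
gripper_width: 11.4
gripper_force: 60.6
```

```bash
python3 -c "
from hinge import *
status()"
```

```text
t 18.95 origin [-0.3  0.2  8.6] tip [  -0.5    0.2 -105.4] phi -39.4 tilt err 0.12 F hinge [-1.   0.7 -0.4] q [ 0.43 -0.05  0.06  2.14 -0.54  0.73 -1.15] w 11.4
```

The force vanished and it went below 10 mm, so the slot seems found near -39°. I press down gently to confirm.

>>> {"fn": "drive_tool", "kwargs": {
  "plan": [
    [0, 0, 0.06, 0, 0, 0],
    [0, 0, 0.06, 0, 0, 0],
    [0, 0, 0, 0, 0, 0]
  ]
}}

```text
time: 19.25
ee_pos: [488.8, -157.5, 172.5]
eef_rot: [-2.764, 0.575, -0.666]
contact_force: [1.6, 0.8, -0.6]
gripper_width: 10.9
gripper_force: 60.6
```

```bash
python3 -c "
from hinge import *
status()"
```

```text
t 19.25 origin [-0.5  0.2  5.2] tip [  -0.8    0.3 -108.8] phi -39.5 tilt err 0.15 F hinge [ 1.2  0.3 -1.4] q [ 0.42 -0.04  0.06  2.14 -0.54  0.73 -1.14] w 10.9
```

Going in freely, with 5 mm left.

>>> {"fn": "drive_tool", "kwargs": {
  "plan": [
    [0, 0, 0.06, 0, 0, 0],
    [0, 0, 0.06, 0, 0, 0],
    [0, 0, 0.04, 0, 0, 0],
    [0, 0, 0.03, 0, 0, 0],
    [0, 0, 0.03, 0, 0, 0],
    [0, 0, 0, 0, 0, 0]
  ]
}}

```text
time: 19.85
ee_pos: [490.8, -157.0, 168.9]
eef_rot: [-2.764, 0.574, -0.666]
contact_force: [-16.0, 2.5, 16.9]
gripper_width: 11.0
gripper_force: 64.4
```

```bash
python3 -c "
from hinge import *
status()"
```

```text
t 19.85 origin [-0.5  0.2  1.1] tip [  -0.7    0.3 -112.9] phi -39.5 tilt err 0.13 F hinge [-4.3  6.8 21.9] q [ 0.42 -0.03  0.06  2.14 -0.55  0.72 -1.14] w 11.0
```

>>> {"fn": "drive_tool", "kwargs": {
  "plan": [
    [0, 0, 0.04, 0, 0, 0],
    [0, 0, 0, 0, 0, 0]
  ]
}}

```text
time: 20.05
ee_pos: [490.9, -157.0, 168.9]
eef_rot: [-2.763, 0.574, -0.667]
contact_force: [-27.9, 3.9, 28.8]
gripper_width: 11.1
gripper_force: 66.9
```

Run:
```python
from hinge import *
status()
p=viewer.camera_params('wrist');im,d=viewer.grab_frame('wrist')
u,v=proj('wrist',H,p)[0].astype(int);print(u,v)
a=cv2.resize(im[max(0,v-60):v+60,u-80:u+80],None,fx=5,fy=5,interpolation=cv2.INTER_CUBIC);cv2.imwrite('pics/seat.png',a)
L=(cloud('wrist',d,p).reshape(-1,3)-H)@Rh
r=np.hypot(L[:,0],L[:,1])
for a,b in [(11,15.5),(17,19.5)]:
    m=(r>a)&(r<b)&(L[:,2]>-6)&(L[:,2]<14)&(L[:,0]>-3);print(a,b,m.sum(),np.percentile(L[m][:,2],[10,25,50,75,90]).round(2))
```

```text
t 20.05 origin [-0.4  0.1  1. ] tip [  -0.6    0.3 -113. ] phi -39.5 tilt err 0.11 F hinge [-7.8 11.4 37.8] q [ 0.42 -0.03  0.06  2.14 -0.55  0.72 -1.14] w 11.1
256 248
11 15.5 393 [ 4.75  5.49  6.04  7.5  11.38]
17 19.5 542 [-2.1  -0.2   0.52  1.03  1.48]
```

View pics/seat.png

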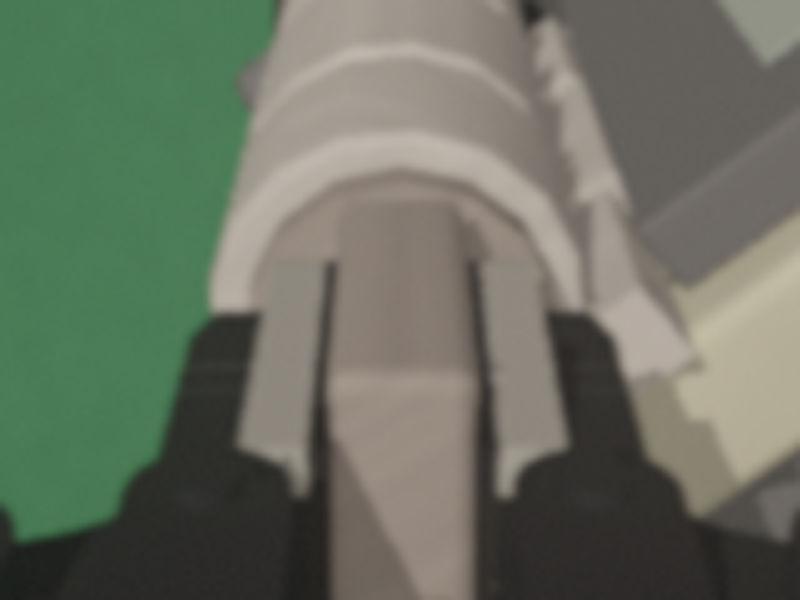

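The crop shows the shoulder resting on the top knuckle's rim, with no gap, and the shoulder top measures about 5 mm above the rim. More force brought no more travel, so the pin is home. I relieve the pressure, open and back away along the hinge line.

>>> {"fn": "drive_tool", "kwargs": {
  "plan": [
    [0, 0, -0.04, 0, 0, 0],
    [0, 0, -0.04, 0, 0, 0],
    [0, 0, 0, 0, 0, 0]
  ]
}}

```text
time: 20.4
ee_pos: [490.6, -156.9, 168.9]
eef_rot: [-2.764, 0.574, -0.666]
contact_force: [-7.2, 2.2, 6.2]
gripper_width: 11.1
gripper_force: 62.0
```

>>> {"fn": "drive_tool", "kwargs": {
  "plan": [
    [0, 0, 0, 0, 0, 0],
    [0, 0, 0, 0, 0, 0],
    [0, 0, 0, 0, 0, 0],
    [0, 0, 0, 0, 0, 0],
    [0, 0, 0, 0, 0, 0]
  ],
  "claw": -0.1
}}

```text
time: 20.9
ee_pos: [490.8, -157.0, 168.6]
eef_rot: [-2.764, 0.574, -0.666]
contact_force: [0.4, -0.4, 0.9]
gripper_width: 47.1
gripper_force: 0.0
```

>>> {"fn": "drive_tool", "kwargs": {
  "plan": [
    [0, 0, -0.2, 0, 0, 0],
    [0, 0, -0.5, 0, 0, 0],
    [0, 0, -0.5, 0, 0, 0],
    [0, 0, -0.5, 0, 0, 0],
    [0, 0, -0.5, 0, 0, 0],
    [0, 0, -0.5, 0, 0, 0],
    [0, 0, -0.5, 0, 0, 0],
    [0, 0, 0, 0, 0, 0],
    [0, 0, 0, 0, 0, 0]
  ]
}}

```text
time: 21.8
ee_pos: [452.5, -168.1, 238.4]
eef_rot: [-2.764, 0.574, -0.667]
contact_force: [-0.1, 0.2, -0.1]
gripper_width: 47.3
gripper_force: 0.0
```

Run:
```python
from hinge import *
status()
p=viewer.camera_params('wrist');im,d=viewer.grab_frame('wrist');cv2.imwrite('pics/end.png',im)
L=(cloud('wrist',d,p).reshape(-1,3)-H)@Rh
r=np.hypot(L[:,0],L[:,1])
for n,m in [('shoulder',(r>11)&(r<15)&(abs(L[:,2]-4)<8)&(abs(L[:,1])<20)),('rim',(r>17)&(r<19.5)&(abs(L[:,2])<4)),('head top',(r<14)&(L[:,2]>36)&(L[:,2]<60))]:
    print(n,m.sum(),np.percentile(L[m][:,2],[10,50,90]).round(2) if m.any() else '')
for c in ['top','scene']:
    im,d=viewer.grab_frame(c)
    for q in ['jar','bottle','slide_box']:
        print(c,q,[(np.round(b['box']).tolist(),round(b['score'],2)) for b in nets.boxes_of(c,q)][:2])
```

```text
t 21.8 origin [-0.3  0.  81.2] tip [ -0.5   0.  -32.8] phi -39.5 tilt err 0.12 F hinge [-0.1  0.3 -0.1] q [ 0.46 -0.17  0.08  2.1  -0.47  0.9  -1.2 ] w 47.3
shoulder 439 [5.07 6.04 6.98]
rim 410 [-0.52  0.76  1.71]
head top 760 [42.77 43.83 44.67]
top jar [([247.0, 124.0, 277.0, 167.0], 0.72)]
top bottle [([336.0, 123.0, 374.0, 163.0], 0.63)]
top slide_box [([146.0, 140.0, 183.0, 169.0], 0.64)]
scene jar [([192.0, 213.0, 229.0, 261.0], 0.62), ([179.0, 120.0, 257.0, 186.0], 0.5)]
scene bottle [([147.0, 151.0, 171.0, 205.0], 0.89), ([183.0, 118.0, 260.0, 180.0], 0.52)]
scene slide_box [([261.0, 285.0, 307.0, 328.0], 0.78)]
```

View pics/end.png

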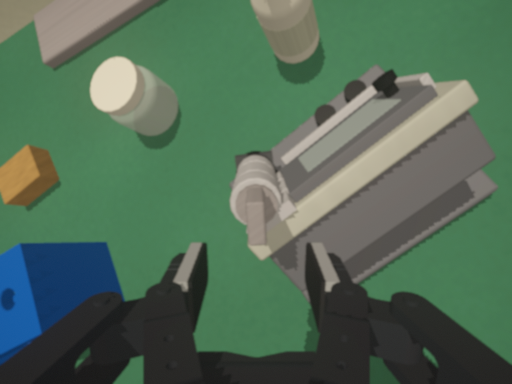

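The pin stands home with its shoulder near (256, 195). The head top is about 43 mm above the rim and the shoulder top about 5 mm. The gripper is clear and the jar, bottle and box have not moved.

```bash
python3 -c "
from bench import ctrl
print(ctrl.job_done())"
```

```text
the job is handed in; nothing more can be done
None
```

The job is handed in: the pin went through all three knuckles, its blade dropped into the damper slot at about -39°, its shoulder measures fully home on the top knuckle, the gripper is clear, and the jar, bottle and slide box were left untouched (about 22 s on the robot's clock).

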